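Index the swing-arm board holder one hole round to the magnifier

ROBOT

A 6-joint arm with a two-finger parallel gripper is mounted at the origin on the work surface. World frame = base frame: x ahead of the robot, y to its left, z up, the work surface at z = 0. Lengths are in m, angles in rad, forces in N, time in s.
With the tool pointing down it reaches from about 0.35 to 0.725 m from the base axis. Payload 6 kg.
Tool frame: the origin (TCP) lies midway between the tips of the shut fingers; the grasp point (between the pads) lies 19 mm behind it; z points along the fingers, y is the line along which they close (so a half turn about z gives the same grasp; the last joint's range is limited). The gripper opens to 85 mm and grips with 20 to 120 N. Pads are 22 mm wide; open, the fingers measure 114 mm over their backs; the gripper's body (76 mm by 85 mm) begins 54 mm behind the grasp point. The pads swing forward as they close: fully open they stand 13 mm farther back than shut.
Start: joints at [1.558, 0.04, 0.085, 0, -1.615, -0.334], TCP at [0.204, 0.564, 0.231] pointing down, gripper open.
Joint ranges: [-2.56, 2.56], [-1.29, 2.01], [-1.08, 1.49], [-3.29, 1.98], [-2.81, -0.18], [-2.99, 2.99]. Speed limits (rad/s): [2.57, 2.57, 3.01, 3.14, 3.14, 3.14].

INTERFACE

Orientations are given as a rotation vector (axis times angle).
In Python, from station import arm gives the robot as it stands. The module is installed in compiled form; this text tells all that it offers.
- The arm moves only by the tool play_rows, never from a script. Its argument "moves" is text: rows parted by semicolons, each of 7 numbers parted by spaces: the closure, from -1 (fully open) to 1 (shut), then the shift along the tool's x, y, z in units of 0.1 m (1.0 is 0.1 m), then the turn, a rotation vector about the tool's x, y, z in units of 45 degrees (1.0 is 45 degrees). In form: fingers x y z wx wy wz; .... A call has 1 to 8 rows; each row is the pose to reach, as a shift and turn from the pose commanded when the call began, along the tool's axes at that moment; what a row does not reach only later rows make up. A row lasts 1/10 s, in which the tool goes at most 50 mm and 8.59 degrees, less where a joint would pass 70% of its speed; a pose out of reach is approached as far as the arm can. A call with a number of a shift or a turn outside -1 to 1 is refused whole. A call with a gripper value outside its range is refused whole. The fingers move at their own pace and stop on an object; "newtons" is the grip in N (left out, the last holds). Time passes only in rows, so rows that repeat a pose let the fingers close. It gives the time, the measured TCP pose, the force, the opening and the grip force at its end, in the units of the state.
- arm.sense(): the state, without advancing time (a new reading comes with each control period).
- arm.get_image(name): name is "scene" or "top" or "wrist"; returns the picture (384x512x3 uint8, blue, green, red); there is no depth.
- arm.camera_params(name): a dict with "vfov" (degrees; the focal length in pixels is half the picture's height over the tangent of half this angle, whatever the lens; pixels are square), "cx", "cy" (the principal point, pixels), "rvec" (rotation vector, rad) and "tvec" (3), from world to camera coordinates, as OpenCV has them; the wrist camera has in their place "tool_from_camera" (4x4, takes a point from camera to tool coordinates, whose origin is the TCP and whose axes are the flange's). Camera axes: x right, y down, z forward; pixel columns grow to the right and rows downward; lengths in m; the calibration is good to about 2 mm. The wrist camera is an equidistant fisheye: a pixel r from the principal point sees the ray r / f radians off the axis. A picture is of the moment at which its call begins: read the wrist's pose just before it. camera_params takes no time and is no camera call.
- arm.close_job(): hands the job in; it is judged then, once.
The state is a dict: "clock": time; "qpos": joint angles; "joint_velocities": joint speeds; "tau": joint torques, N m; "ee_pos": TCP position; "ee_rot": TCP orientation; "wrist_force": force on the tool from outside, world axes, zero at the start; "torque": the same for the moment, N m; "gripper_width": opening from 0.0 (shut) to 1.0 (fully open); "finger_force": force on a finger pad.
Only numpy, scipy, OpenCV 4.12 (cv2) and the standard library are available. Lean on these libraries where they do the work, as an engineer would, in place of code of your own. Each camera call takes 0.05 s, during which the arm holds its last target. There are 200 camera calls.

TASK

The board on the swing arm is due for checking, so bring it round under the magnifier: hook a fingertip under the pull ring, lift the spring index pin out of its hole, swing the arm one hole towards the magnifier's side, and let the pin drop fully home in that hole. Only hook the ring, do not pinch or squeeze it between the fingers; do not swing past that hole, do not touch the circuit board, and leave everything else on the bench where it stands.

Things in the scene. Friction and masses are not known exactly. Their poses are not given: they have to be found in the camera images.
- positioner: Fixed foot and index plate of the board holder: round grey foot (the pivot) and a steel fan plate, top 40 mm above the bench, reaching 184 mm from the pivot, 55 degrees to each side. Five 14 mm holes, 22.5 degrees (0.3927 rad) apart, on a 160 mm radius, the third in the middle. Origin: pivot axis at bench height; z up, x from the pivot through the middle hole (roughly away from the robot), y left.
- swing_arm (a joint): Angle of the aluminium swing arm about the upright pivot (rad): 0 at the middle hole, its start; + anticlockwise from above (positioner's +y). Next holes +-0.3927, end holes +-0.7854. A bar 34 mm wide, top 52 mm above the bench, pivot bolt 72 mm high; board frame 227 to 363 mm from the pivot, 77 mm high. Light friction (1 N at the ring), stays where left; the seated pin locks it to 0.006 rad.
- index_pin (a joint): Rise of the spring index pin (m): 0 = home, 9 mm deep in a hole; at 0.009 it clears the plate (and rests there if let down between holes), stop at 0.016. Upright 12 mm round-nosed pin in the arm, 160 mm from the pivot, in a 23 mm sleeve 78 mm high. The spring pushes down with 5 N at home, 8 N at 0.014; let go within 4 mm of a hole it draws itself in. The ring rises with it.
- ring: Steel pull ring fixed upright on the pin's head: rounded oblong of 5 mm wire, inside 46 wide x 38 high, outside 56 x 48 mm; top bar straight for 21 mm. Origin: middle of the opening, 109.5 mm above the bench with the pin home, 160 mm from the pivot; bars 19 mm above and below. x out from the pivot along the arm, through the opening; y sideways, z up. A finger leaning outwards by 45 degrees fits.
- ring_left: Left upright side of the ring's wire; origin at the middle of the side, 25.5 mm from the ring's middle towards the ring's +y. Pushing on its inside swings the arm to +.
- ring_right: Right upright side of the ring's wire; origin at the middle of the side, 25.5 mm from the ring's middle towards the ring's -y. Pushing on its inside swings the arm to -.
- board: The green circuit board in the frame at the end of the arm, 104 (along the arm) by 93 by 3 mm, with parts up to 14 mm high on it; origin at its middle, 68 mm above the bench and 295 mm from the pivot. Not to be touched.
- magnifier: Fixed round bench magnifier, grey rim 94 mm across, held level 166 to 186 mm above the bench on an upright post 140 mm beyond the lens (its own +x). It stands over the board's place at the next hole on one side of the arm, left or right; origin on the bench below the middle of the lens.
- preheater: Fixed grey square heater with a white ceramic top, 110 by 110 by 41 mm, under the board's place at the next hole on the other side; origin under its middle.
- solder_spool: Bystander: yellow spool of solder, standing, 54 mm diameter, 46 mm high; origin under its middle.
- screwdriver: Bystander: black-handled screwdriver lying down, 170 mm long, 26 mm thick; origin under its middle.
- side_cutters: Bystander: red-handled side cutters lying down, 145 by 55 by 13 mm; origin under the middle.
- multimeter: Bystander: yellow hand multimeter lying on its back, 165 by 78 by 45 mm; origin under its middle.
- flux_bottle: Bystander: white bottle, 42 mm diameter, 95 mm high, standing; origin under its middle.
- tip_cleaner: Bystander: round steel tin of brass wool, 68 mm diameter, 54 mm high; origin under its middle.
- spare_board: Bystander: small green circuit board lying flat, 80 by 55 by 13 mm; origin under its middle.

How it is judged:
On the way, in this order (a step that is already met when the one before it is completed fails the run):
1. the pin is lifted clear of the middle hole by a fingertip in the ring, the arm still at that hole (value of joint index_pin above 0.009 m and contact force between ring and the fingers above 0.5 N and value of joint swing_arm between -0.05 and 0.05 rad), for 0.1 s.
2. the arm swings over towards the magnifier's side with the pin out (value of joint index_pin above 0.006 m and ((y of magnifier in the frame of positioner above 0 m and value of joint swing_arm between 0.22 and 0.55 rad) or (y of magnifier in the frame of positioner below 0 m and value of joint swing_arm between -0.55 and -0.22 rad))), for 0.02 s.
At the end, for the whole second after the job is handed in: The index pin is fully home (within 1.5 mm) in the hole next to the middle one on the magnifier's side (arm angle 0.393 +-0.02 rad towards that side), arm and pin at rest, and none of the bystanders has moved by 20 mm (value of joint index_pin below 0.0015 m and ((y of magnifier in the frame of positioner above 0 m and value of joint swing_arm between 0.3727 and 0.4127 rad) or (y of magnifier in the frame of positioner below 0 m and value of joint swing_arm between -0.4127 and -0.3727 rad)) and velocity of joint swing_arm between -0.03 and 0.03 rad/s and velocity of joint index_pin between -0.005 and 0.005 m/s and distance of each of solder_spool, screwdriver, side_cutters, multimeter, flux_bottle, tip_cleaner, spare_board from where it was at the start of the episode below 0.02 m); the robot touches nothing.
It fails at once if the ring is pinched between the fingers ((contact force between ring and the fingers above 0.5 N and x of the grasp point in the frame of ring between -0.007 and 0.007 m and ((z of the grasp point in the frame of ring between 0.0135 and 0.028 m and y of the grasp point in the frame of ring between -0.032 and 0.032 m) or (z of the grasp point in the frame of ring between 0.0135 and 0.042 m and y of the grasp point in the frame of ring between -0.032 and 0.032 m and (angle between the grasp point's own z axis and vertical below 0.35 rad or angle between the grasp point's own z axis and vertical above 2.79 rad)) or (z of the grasp point in the frame of ring between -0.022 and 0.022 m and y of the grasp point in the frame of ring between 0.0195 and 0.032 m) or (z of the grasp point in the frame of ring between -0.022 and 0.022 m and y of the grasp point in the frame of ring between -0.032 and -0.0195 m))) or (contact force between ring and the fingers above 0.5 N and x of the grasp point in the frame of ring between -0.014 and -0.003 m and z of the grasp point in the frame of ring between 0.027 and 0.04 m and y of the grasp point in the frame of ring between -0.032 and 0.032 m)).
It fails at once if the ring is squeezed or spread from both sides at once (contact force between each of ring_left, ring_right and the fingers above 0.5 N).
It fails at once if the arm is swung past the next hole (more than 0.55 rad either way) (value of joint swing_arm above 0.55 rad or value of joint swing_arm below -0.55 rad).
It fails at once if the circuit board is touched (contact force between board and the fingers above 0.5 N or contact force between board and the arm above 0.5 N).
It fails at once if a bystander is pushed, lifted or carried (moved by 20 mm) (distance of any of solder_spool, screwdriver, side_cutters, multimeter, flux_bottle, tip_cleaner, spare_board from where it was at the start of the episode above 0.02 m).
It also fails if it takes over 42 s, if anything falls off the work surface, if the arm or the gripper's body presses on something with over 40 N, if the wrist force passes 120 N, or if a joint passes its speed limit or range.

## Working session

There is one attempt and no reset: what is moved stays moved. The work goes in short steps, Python scripts to look and compute and a tool call to move; the robot and the scene stay as the last step left them, time stands still between calls to the robot, and variables do not carry over. Pictures are saved under pics/ and viewed, at most 10 in all, crops included, and the job is handed in when it is done.

Besides the shell and the picture viewer there is one more tool, called after ">>>" by a JSON object that holds its "api" and its "payload", one argument or row to a line. play_rows: Moves the arm, as the interface text tells. Its arguments: {"type":"object","properties":{"moves":{"type":"string"},"newtons":{"type":"number"}},"required":["moves"]}

```bash
mkdir -p pics; cat > h.py <<'E'
import numpy as np, cv2
from scipy.spatial.transform import Rotation as R
from station import arm
def cam(n):
    p=arm.camera_params(n); f=192/np.tan(np.radians(p['vfov'])/2)
    return p,f
def ray(n,u,v):
    p,f=cam(n); Rm=R.from_rotvec(np.ravel(p['rvec'])).as_matrix(); t=np.ravel(p['tvec'])
    d=Rm.T@np.array([(u-p['cx'])/f,(v-p['cy'])/f,1]); return -Rm.T@t,d
def onz(n,u,v,z):
    c,d=ray(n,u,v); return c+d*(z-c[2])/d[2]
def proj(n,P):
    p,f=cam(n); q=R.from_rotvec(np.ravel(p['rvec'])).as_matrix()@np.array(P)+np.ravel(p['tvec'])
    return p['cx']+f*q[0]/q[2],p['cy']+f*q[1]/q[2]
E
python3 - <<'E'
from h import *
for n in('scene','top'): cv2.imwrite(f'pics/{n}0.png',arm.get_image(n)); p,f=cam(n); print(n,ray(n,256,192),f)
s=arm.sense(); print(s['ee_pos'],s['ee_rot'],s['clock'])
E
```

```text
scene (array([ 1.51468939, -0.26769559,  1.09861433]), array([-0.66128629,  0.19040273, -0.7255956 ])) 425.75257217683304
top (array([ 0.4247348 , -0.00368862,  1.13445727]), array([ 0.13899691,  0.01413071, -0.99035546])) 387.62464144915737
[0.20378116 0.56401997 0.23038608] [ 3.09292090e+00 -5.41750359e-01 -1.97241161e-04] 0.1
```

View pics/scene0.png

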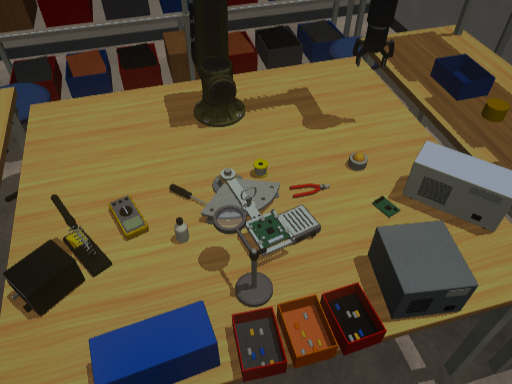

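View pics/top0.png

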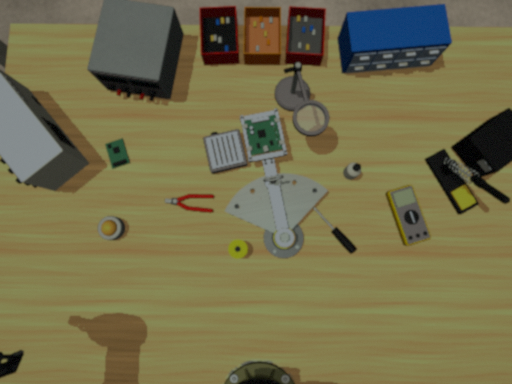

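The magnifier (top view, 311,118) is on the right (-y) of the arm, and the preheater (225,150) is on the left. I'll zoom in on the pivot (~284,238) and the ring (~273,181).

```bash
python3 - <<'E'
from h import *
t=cv2.imread('pics/top0.png')[90:265,210:345]; s=cv2.imread('pics/scene0.png')[150:270,190:330]
a=cv2.resize(t,None,fx=3.4,fy=3.4,interpolation=3); b=cv2.resize(s,None,fx=2.4,fy=2.4,interpolation=3)
o=np.zeros((600,800,3),np.uint8); o[:595,:459]=a[:595,:459]; o[:288,462:798]=b[:288,:336]; cv2.imwrite('pics/z.png',o)
print(onz('top',284,238,.072),onz('top',264,135,.07),onz('top',311,118,.186))
E
```

```text
[ 0.44813427 -0.06590489  0.072     ] [ 0.73751366 -0.0095893   0.07      ] [ 0.74906257 -0.12823285  0.186     ]
```

View pics/z.png

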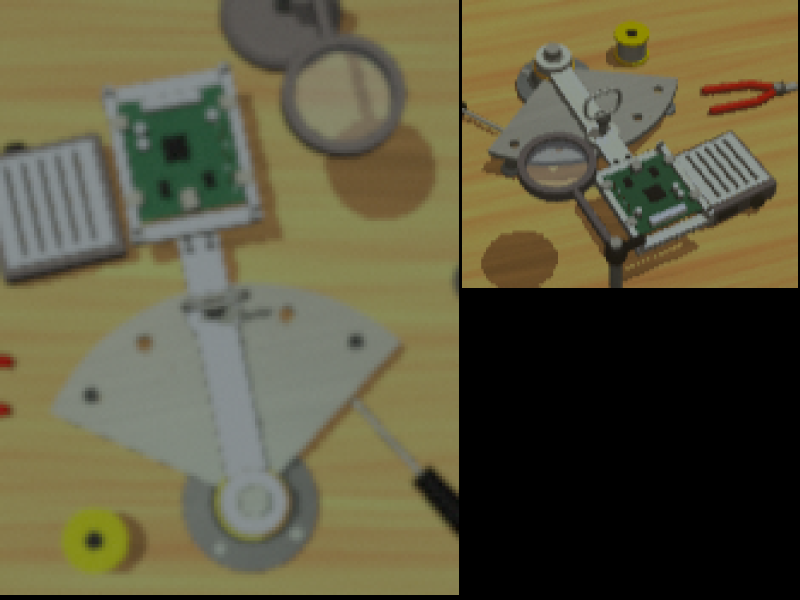

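```bash
cat >> h.py <<'E'
def top_fit():
    from scipy.optimize import least_squares
    c=lambda x,y:(210+(x+.5)/3.4-.5,90+(y+.5)/3.4-.5)
    H=[(92,395,2),(145,342,1),(287,313,-1),(356,341,-2)]
    pts=[(onz('top',*c(x,y),.04)[:2],k*.3927,.16) for x,y,k in H]
    pts+=[(onz('top',*c(255,500),.072)[:2],0,0)]
    f=lambda p:np.concatenate([p[:2]+r*np.array([np.cos(p[2]+a),np.sin(p[2]+a)])-q for q,a,r in pts])
    s=least_squares(f,[.45,-.066,.2]); return s.x,s.fun
E
python3 - <<'E'
from h import *
p,e=top_fit(); print(p,np.round(e*1000,1))
c,s=np.cos(p[2]),np.sin(p[2])
W=lambda x,y,z:(p[0]+c*x-s*y,p[1]+s*x+c*y,z)
o=[]
for n,(x0,y0),k in (('top',(250,160),10),('scene',(220,175),10)):
    im=cv2.imread(f'pics/{n}0.png')[y0:y0+50,x0:x0+40]; im=cv2.resize(im,None,fx=k,fy=k,interpolation=cv2.INTER_CUBIC)
    for P in [W(.16,0,.1285),W(.16,0,.0905),W(.16,.0255,.1095),W(.16,-.0255,.1095),W(.16,0,.1335-.0025)]:
        u,v=proj(n,P); cv2.circle(im,(int((u-x0+.5)*k),int((v-y0+.5)*k)),3,(0,0,255),-1)
    o.append(im)
cv2.imwrite('pics/z2.png',np.hstack(o))
print(W(.16,0,.1095)); s=arm.sense(); print(R.from_rotvec(s['ee_rot']).as_matrix())
print('mag local', (onz('top',311,118,.186)[:2]-p[:2])@np.array([[c,-s],[s,c]]) if 0 else '')
print(arm.camera_params('wrist'))
E
```

```text
[ 0.45148555 -0.06781681  0.21024394] [ 0.2  0.2 -0.1  0.4 -0.1 -0.1  0.2 -0.3 -0.2 -0.1]
(np.float64(0.6079623518280898), np.float64(-0.03442505237103636), 0.1095)
[[ 9.40465795e-01 -3.39888114e-01 -3.97067861e-04]
 [-3.39888313e-01 -9.40464548e-01 -1.53874824e-03]
 [ 1.49573992e-04  1.58209881e-03 -9.99998737e-01]]
mag local 
{'vfov': 65.70646984690485, 'cx': 259.32739737299636, 'cy': 195.84920460579954, 'tool_from_camera': array([[-5.19434559e-04, -9.57759445e-01, -2.87570124e-01,
         7.35468424e-02],
       [ 9.99999787e-01, -6.11253430e-04,  2.29506792e-04,
         5.78532743e-04],
       [-3.95590523e-04, -2.87569944e-01,  9.57759558e-01,
        -1.42259680e-01],
       [ 0.00000000e+00,  0.00000000e+00,  0.00000000e+00,
         1.00000000e+00]])}
```

View pics/z2.png

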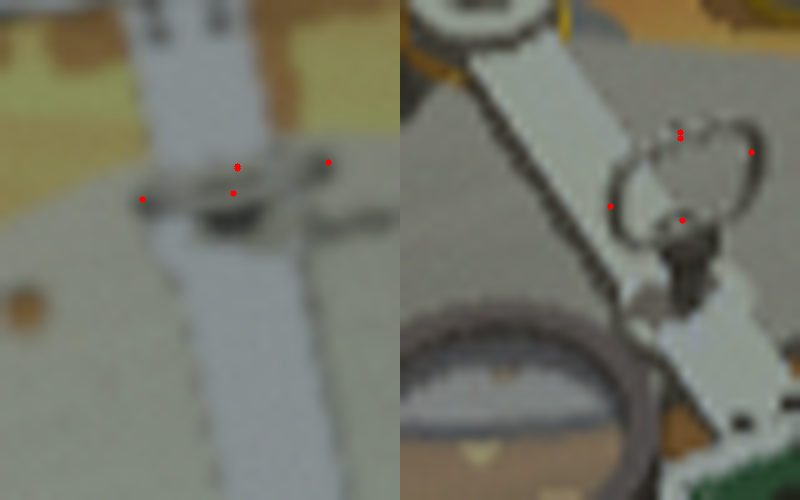

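The predicted marks lie on the ring to within about 2–3 mm: ring at about (0.608, -0.034), outward yaw 0.21. The swing has to go to the negative side. Transit with the fingers shut.

>>> {"api": "play_rows", "payload": {
  "moves": "1 0.33 0.32 0 0 0 0;1 0.66 0.63 0 0 0 0;1 0.98 0.95 0 0 0 0;1 0.98 0.95 0 0 0 0",
  "newtons": 20
}}

```text
clock: 0.5
ee_pos: [0.2655, 0.4385, 0.2324]
ee_rot: [-3.092, 0.546, -0.001]
wrist_force: [0.8, 0.8, 0.3]
gripper_width: 0.335
finger_force: 0.0
```

>>> {"api": "play_rows", "payload": {
  "moves": "1 0.33 0.32 0 0 0 0;1 0.66 0.63 0 0 0 0;1 0.98 0.95 0 0 0 0;1 0.98 0.95 0 0 0 0"
}}

```text
clock: 0.9
ee_pos: [0.3251, 0.316, 0.2321]
ee_rot: [-3.092, 0.547, -0.001]
wrist_force: [-0.7, 0.1, 0.0]
gripper_width: 0.002
finger_force: 0.0
```

>>> {"api": "play_rows", "payload": {
  "moves": "1 0.33 0.32 0 0 0 0;1 0.66 0.63 0 0 0 0;1 0.98 0.95 0 0 0 0;1 0.98 0.95 0 0 0 0"
}}

```text
clock: 1.3
ee_pos: [0.3849, 0.1931, 0.2316]
ee_rot: [3.093, -0.55, 0.001]
wrist_force: [0.5, 0.1, 1.1]
gripper_width: 0.0
finger_force: 0.0
```

>>> {"api": "play_rows", "payload": {
  "moves": "1 0.33 0.32 0 0 0 0;1 0.66 0.63 0 0 0 0;1 0.98 0.95 0 0 0 0;1 0.98 0.95 0 0 0 0"
}}

```text
clock: 1.7
ee_pos: [0.4445, 0.0703, 0.2308]
ee_rot: [3.091, -0.551, -0.001]
wrist_force: [-0.1, 0.1, -0.2]
gripper_width: -0.002
finger_force: 0.0
```

>>> {"api": "play_rows", "payload": {
  "moves": "1 0.33 0.32 0 0 0 -0.19;1 0.66 0.63 0 0 0 -0.38;1 0.98 0.95 0 0 0 -0.57;1 0.98 0.95 0 0 0 -0.71;1 0.98 0.95 0 0 0 -0.71"
}}

```text
clock: 2.2
ee_pos: [0.5038, -0.0498, 0.2302]
ee_rot: [3.123, 0.334, -0.003]
wrist_force: [-0.6, 0.0, -0.1]
gripper_width: 0.005
finger_force: 0.0
```

>>> {"api": "play_rows", "payload": {
  "moves": "1 0 0 0 0 0.17 0;1 0 0 0 0 0.34 0;1 0 0 0 0 0.51 0;1 0 0 0 0 0.67 0;1 0 0 0 0 0.67 0"
}}

```text
clock: 2.7
ee_pos: [0.5009, -0.0485, 0.2293]
ee_rot: [-2.961, -0.315, -0.803]
wrist_force: [1.0, 0.1, -0.2]
gripper_width: 0.002
finger_force: 0.0
```

>>> {"api": "play_rows", "payload": {
  "moves": "1 0 0 0 0 0.17 0;1 0 0 0 0 0.34 0;1 0 0 0 0 0.51 0;1 0 0 0 0 0.66 0;1 0 0 0 0 0.66 0"
}}

```text
clock: 3.2
ee_pos: [0.5006, -0.0561, 0.2409]
ee_rot: [-2.615, -0.287, -1.494]
wrist_force: [-0.8, 0.5, 0.5]
gripper_width: -0.0
finger_force: 0.0
```

```bash
cat >> h.py <<'E'
def rel(target,label=''):
    s=arm.sense(); Rm=R.from_rotvec(s['ee_rot']).as_matrix(); print(label,np.round(Rm.T@(np.array(target)-s['ee_pos'])*10,2))
def tool():
    s=arm.sense(); return np.array(s['ee_pos']),R.from_rotvec(s['ee_rot']).as_matrix()
def wproj(P,pos,Rm):
    p=arm.camera_params('wrist');T=p['tool_from_camera'];f=192/np.tan(np.radians(p['vfov'])/2)
    q=T[:3,:3].T@(Rm.T@(np.array(P)-pos)-T[:3,3]); th=np.arctan2(np.hypot(q[0],q[1]),q[2]); a=np.arctan2(q[1],q[0])
    return p['cx']+f*th*np.cos(a),p['cy']+f*th*np.sin(a)
RING=np.array([.608,-.0344,.1095])
E
python3 - <<'E'
from h import *
s=arm.sense(); print(s['ee_pos'],s['qpos']); pos,Rm=tool(); print(Rm)
rel(RING-.08*Rm[:,2])
E
```

```text
[ 0.50056326 -0.056145    0.24088792] [ 0.38268496 -1.28570554 -1.07951647  0.19637024 -0.75311938  1.33873865]
[[ 0.49608501  0.22101458  0.83967387]
 [ 0.10587113 -0.9752423   0.19414881]
 [ 0.8617952  -0.0074171  -0.50720215]]
 [-0.58  0.04  0.81]
```

>>> {"api": "play_rows", "payload": {
  "moves": "1 -0.2 0 0.3 0 0 0;1 -0.4 0.04 0.6 0 0 0;1 -0.58 0.04 0.81 0 0 0;1 -0.58 0.04 0.81 0 0 0;1 -0.58 0.04 0.81 0 0 0"
}}

```text
clock: 3.7
ee_pos: [0.548, -0.0609, 0.1532]
ee_rot: [-2.611, -0.299, -1.474]
wrist_force: [-0.4, -0.7, 1.3]
gripper_width: -0.001
finger_force: 0.0
```

```bash
python3 - <<'E'
from h import *
s=arm.sense(); print(s['ee_pos'],s['qpos'],s['clock']); pos,Rm=tool(); print(Rm)
im=arm.get_image('wrist')
a=.2102; o=np.array([np.cos(a),np.sin(a),0]); l=np.array([-np.sin(a),np.cos(a),0]); z=np.array([0,0,1])
for P in [RING+.019*z,RING-.019*z,RING+.0255*l,RING-.0255*l]: u,v=wproj(P,pos,Rm); cv2.circle(im,(int(u),int(v)),2,(0,0,255),-1); print(u,v)
u,v=wproj(pos,pos,Rm); cv2.circle(im,(int(u),int(v)),2,(255,0,0),-1)
cv2.imwrite('pics/w1.png',cv2.resize(im,(800,600)))
rel(RING-.08*Rm[:,2])
E
```

```text
[ 0.54803969 -0.06088876  0.15324796] [ 0.26572396 -0.98967253 -1.07999553  0.0419562  -0.45130749  1.50551042] 3.7
[[ 0.50377606  0.233659    0.83163282]
 [ 0.10858857 -0.9722154   0.20737825]
 [ 0.85698204 -0.01416638 -0.51515154]]
242.8453494884286 192.97359676479408
245.3804635891839 223.90098671937972
212.24607466078075 208.9590073647627
276.64921925405764 209.74353246782962
 [-0.06 -0.11 -0.02]
```

View pics/w1.png

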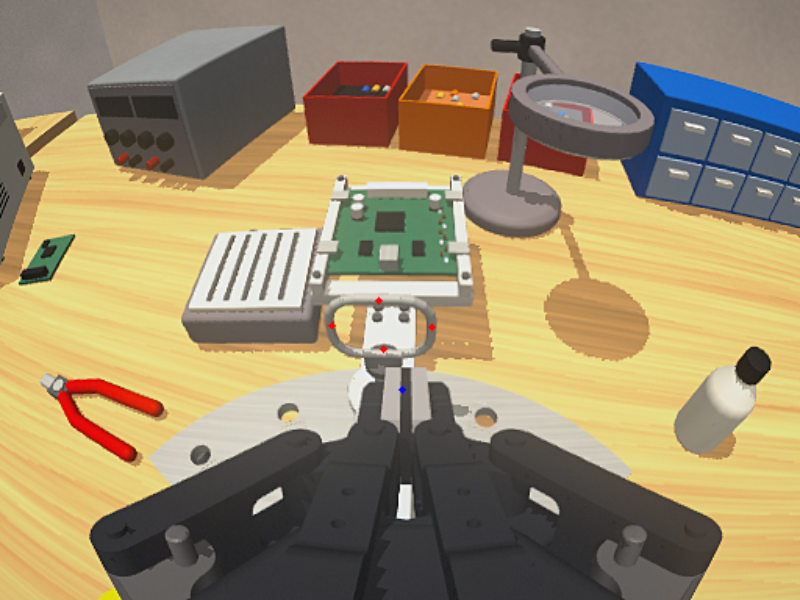

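The ring is at (381,325) in the wrist view and the marks match it within about 1–2 mm. The shut fingertips sit about 11 mm to its right, at (403,390). I'll correct sideways and come closer.

>>> {"api": "play_rows", "payload": {
  "moves": "1 -0.03 -0.06 0.1 0 0 0;1 -0.06 -0.11 0.25 0 0 0;1 -0.06 -0.11 0.42 0 0 0;1 -0.06 -0.11 0.42 0 0 0;1 -0.06 -0.11 0.42 0 0 0"
}}

```text
clock: 4.25
ee_pos: [0.5791, -0.0442, 0.1287]
ee_rot: [-2.606, -0.302, -1.474]
wrist_force: [0.2, -0.5, -0.2]
gripper_width: 0.004
finger_force: 0.0
```

```bash
cat > look.py <<'E'
from h import *
import sys
s=arm.sense(); pos,Rm=tool(); print(pos,np.round(s['qpos'],3),s['clock'],s['wrist_force']); print(np.round(Rm,3))
im=arm.get_image('wrist')
a=float(sys.argv[2]); h=float(sys.argv[3]); o=np.array([np.cos(a),np.sin(a),0]); l=np.array([-np.sin(a),np.cos(a),0]); z=np.array([0,0,1])
C=np.array([.4515,-.0678,.1095+h])+.16*o
for P in [C+.019*z,C-.019*z,C+.0255*l,C-.0255*l]: u,v=wproj(P,pos,Rm); cv2.circle(im,(int(round(u)),int(round(v))),1,(0,0,255),-1)
u,v=wproj(pos,pos,Rm); cv2.circle(im,(int(u),int(v)),1,(255,0,0),-1)
cv2.imwrite(f'pics/{sys.argv[1]}.png',cv2.resize(im[130:310,140:380],None,fx=3.3,fy=3.3))
G=pos-.019*Rm[:,2]
for n,X in(('tcp',pos),('grasp',G)): print(n,'in ring mm',np.round(np.array([(X-C)@o,(X-C)@l,(X-C)@z])*1000,1))
print('lean',np.degrees(np.arccos(-Rm[2,2])),'yaw z',np.arctan2(Rm[1,2],Rm[0,2]),'rel axes: ring->', 'd=+0.015', end=''); rel(C+.015*Rm[:,2])
E
python3 look.py w2 .2102 0
```

```text
[ 0.57909073 -0.04421737  0.12874931] [ 0.287 -0.824 -1.081  0.113 -0.284  1.424] 4.25 [ 0.21354313 -0.49306411 -0.24751684]
[[ 0.502  0.238  0.831]
 [ 0.109 -0.971  0.212]
 [ 0.858 -0.016 -0.513]]
tcp in ring mm [-30.3  -3.6  19.2]
grasp in ring mm [-46.6  -4.2  29. ]
lean 59.10379879202654 yaw z 0.24988381114510128 rel axes: ring-> d=+0.015 [-0.01 -0.02  0.51]
```

View pics/w2.png

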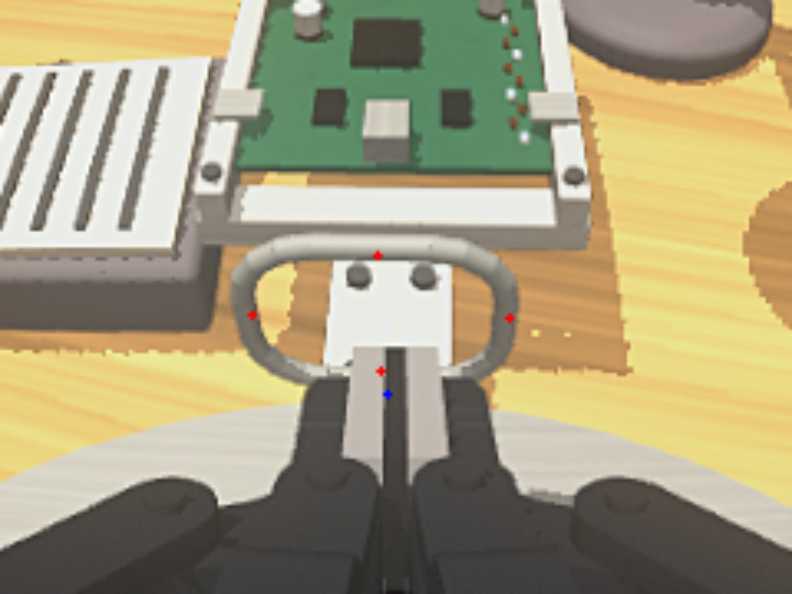

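The ring is just ahead: sides at columns 243 and 507, top bar at row 245, bottom bar at row 374. The fingertips (397,347) are aimed at the opening, about 2 mm right of its centre. I'll insert.

>>> {"api": "play_rows", "payload": {
  "moves": "1 0 -0.02 0.1 0 0 0;1 0 -0.04 0.2 0 0 0;1 0 -0.04 0.3 0 0 0;1 0 -0.04 0.3 0 0 0"
}}

```text
clock: 4.7
ee_pos: [0.6026, -0.0361, 0.1147]
ee_rot: [-2.606, -0.303, -1.47]
wrist_force: [-0.2, -0.3, 0.3]
gripper_width: -0.002
finger_force: 0.0
```

>>> {"api": "play_rows", "payload": {
  "moves": "1 0 0 0.09 0 0 0;1 0 0 0.18 0 0 0;1 0 0 0.18 0 0 0;1 0 0 0.18 0 0 0"
}}

```text
clock: 5.1
ee_pos: [0.6166, -0.0368, 0.1079]
ee_rot: [-2.602, -0.309, -1.46]
wrist_force: [-0.2, 0.2, -0.3]
gripper_width: -0.0
finger_force: 0.0
```

```bash
python3 look.py w3 .2102 0
```

```text
[ 0.6165807  -0.03680066  0.1078526 ] [ 0.265 -0.603 -0.969  0.009 -0.179  1.534] 5.1 [-0.19969183  0.16983772 -0.27367072]
[[ 0.507  0.247  0.826]
 [ 0.109 -0.969  0.223]
 [ 0.855 -0.023 -0.518]]
tcp in ring mm [ 7.9 -4.1 -1.6]
grasp in ring mm [-8.3 -5.   8.2]
lean 58.783608841202884 yaw z 0.2631984600218568 rel axes: ring-> d=+0.015 [-0.02 -0.04  0.08]
```

View pics/w3.png

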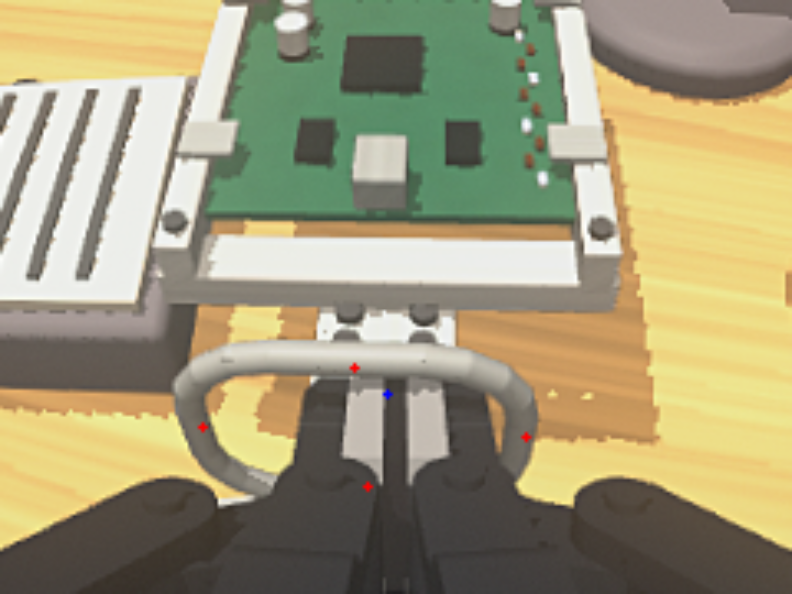

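The tip is through the ring, about 5 mm right of its middle. I'll centre it, trim the yaw, go 7 mm deeper, then lift gently.

>>> {"api": "play_rows", "payload": {
  "moves": "1 0 -0.02 0.03 -0.03 0 0.02;1 -0.01 -0.03 0.07 -0.05 0 0.03;1 -0.01 -0.03 0.07 -0.05 0 0.03;1 -0.01 -0.03 0.07 -0.05 0 0.03"
}}

```text
clock: 5.55
ee_pos: [0.6174, -0.0415, 0.1088]
ee_rot: [-2.621, -0.27, -1.441]
wrist_force: [-8.4, 11.4, 0.1]
gripper_width: 0.0
finger_force: 6.4
```

```bash
python3 look.py w4 .2102 0; python3 -c "
from h import *
print(tool()[1].T@[0,0,.01]*10)"
```

```text
[ 0.6173835  -0.04150046  0.10880048] [ 0.264 -0.601 -0.983  0.084 -0.179  1.438] 5.55 [-8.38853201 11.44616898  0.07567415]
[[ 0.525  0.222  0.821]
 [ 0.09  -0.974  0.206]
 [ 0.846 -0.034 -0.532]]
tcp in ring mm [ 7.7 -8.9 -0.7]
grasp in ring mm [-8.4 -9.5  9.4]
lean 57.86503512652652 yaw z 0.24601677600707209 rel axes: ring-> d=+0.015 [-0.04 -0.09  0.08]
[ 0.08460977 -0.00345111 -0.05319094]
```

Joint 5 is at its limit (-0.18), so the pose distorted sideways and pressed lightly on the ring's right side. I'll back off a little and lean less steeply (about 48°).

>>> {"api": "play_rows", "payload": {
  "moves": "1 0 0 -0.06 0 0 0;1 0 0 -0.1 0 -0.06 0;1 0 0 -0.1 0 -0.12 0;1 0 0 -0.1 0 -0.18 0;1 0 0 -0.1 0 -0.22 0;1 0 0 -0.1 0 -0.22 0"
}}

```text
clock: 6.2
ee_pos: [0.6085, -0.0453, 0.1133]
ee_rot: [-2.753, -0.285, -1.211]
wrist_force: [-6.7, -0.4, -1.9]
gripper_width: 0.001
finger_force: 2.7
```

```bash
python3 look.py w5 .2102 0
```

```text
[ 0.60854864 -0.04534538  0.11331485] [ 0.254 -0.554 -0.826  0.003 -0.466  1.521] 6.2 [-6.66336689 -0.44241895 -1.88460199]
[[ 0.662  0.219  0.717]
 [ 0.123 -0.975  0.185]
 [ 0.739 -0.034 -0.672]]
tcp in ring mm [ -1.7 -10.8   3.8]
grasp in ring mm [-15.8 -11.4  16.6]
lean 47.74940530346919 yaw z 0.2525584291907345 rel axes: ring-> d=+0.015 [-0.02 -0.11  0.19]
```

```bash
cat >> h.py <<'E'
PIV=np.array([.4515,-.0678,0.])
def goal(th,lean,rise,d,y=0.,yawextra=0.):
    """tool pose: ring at arm angle th (rad, rel.), axis through ring centre+rise, TCP d past the plane along axis, y left offset"""
    a=.2102+th; o=np.array([np.cos(a),np.sin(a),0]); l=np.array([-np.sin(a),np.cos(a),0]); L=np.radians(lean); k=np.array([0,0,1.])
    ay=a+yawextra; oy=np.array([np.cos(ay),np.sin(ay),0]); z=np.sin(L)*oy-np.cos(L)*k; yy=np.array([np.sin(ay),-np.cos(ay),0])
    Rg=np.column_stack([np.cross(yy,z),yy,z]); P=PIV+.16*o+k*(.1095+rise)+d*z+y*l
    pos,Rm=tool(); print('shift',np.round(Rm.T@(P-pos)*10,2),'turn',np.round(R.from_matrix(Rm.T@Rg).as_rotvec()/(np.pi/4),2))
E
python3 - <<'E'
from h import *
goal(0,48,.001,-.008,.001); goal(0,48,.001,.015,.001)
E
```

```text
shift [-0.01 -0.12 -0.05] turn [-0.04  0.01 -0.02]
shift [-0.01 -0.11  0.18] turn [-0.04  0.01 -0.02]
```

>>> {"api": "play_rows", "payload": {
  "moves": "1 0 0 -0.06 0 0 0;1 0 -0.06 -0.06 -0.02 0 -0.01;1 -0.01 -0.12 -0.05 -0.04 0.01 -0.02;1 -0.01 -0.12 -0.05 -0.04 0.01 -0.02;1 -0.01 -0.12 -0.05 -0.04 0.01 -0.02"
}}

```text
clock: 6.75
ee_pos: [0.6027, -0.0343, 0.1181]
ee_rot: [-2.773, -0.291, -1.247]
wrist_force: [-1.6, -1.1, -2.8]
gripper_width: 0.001
finger_force: 1.4
```

```bash
python3 look.py w6 .2102 0; python3 -c "
from h import *
goal(0,48,.001,.015,.001)"
```

```text
[ 0.6026783  -0.03425334  0.11808137] [ 0.317 -0.622 -0.928  0.191 -0.428  1.325] 6.75 [-1.56014208 -1.05534327 -2.83258331]
[[ 0.649  0.208  0.732]
 [ 0.137 -0.978  0.157]
 [ 0.748 -0.002 -0.663]]
tcp in ring mm [-5.1  1.3  8.6]
grasp in ring mm [-19.4   1.2  21.2]
lean 48.45670454674111 yaw z 0.21131553517321122 rel axes: ring-> d=+0.015 [-0.03  0.01  0.24]
shift [-0.02  0.    0.24] turn [-0.   -0.01 -0.  ]
```

View pics/w6.png

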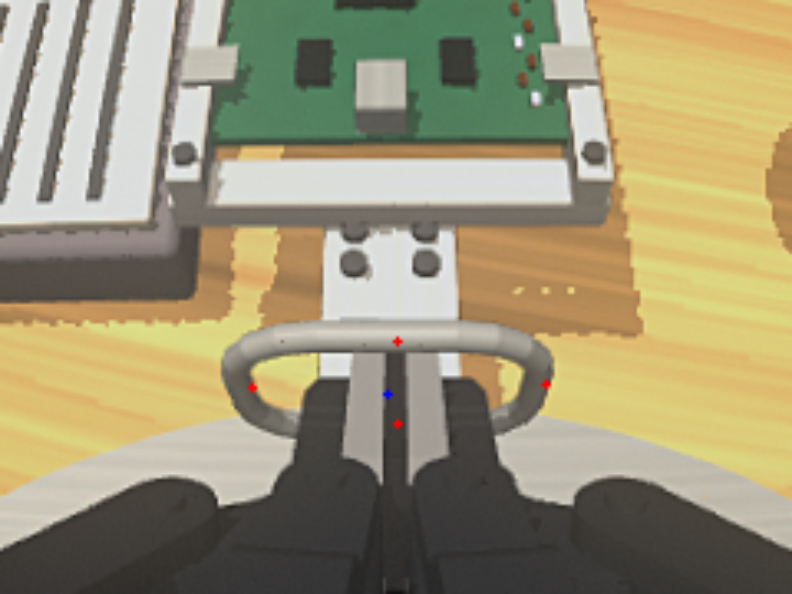

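Centred now: ring sides at 237 and 540, fingers at 397. The fingertip is just touching the top bar, so I'll insert about 2 mm lower.

>>> {"api": "play_rows", "payload": {
  "moves": "1 -0.04 0 0.02 0 0 0;1 -0.04 -0.01 0.12 0 0 0;1 -0.04 -0.01 0.26 0 0 0;1 -0.04 -0.01 0.26 0 0 0"
}}

```text
clock: 7.2
ee_pos: [0.6198, -0.0301, 0.0971]
ee_rot: [-2.774, -0.29, -1.247]
wrist_force: [-0.0, 0.1, -0.7]
gripper_width: 0.001
finger_force: 0.0
```

```bash
python3 look.py w7 .2102 0; python3 -c "
from h import *
goal(0,48,.013,.015,.001);goal(0,48,.016,.015,.001)"
```

```text
[ 0.61983748 -0.03005382  0.09710041] [ 0.309 -0.532 -0.925  0.223 -0.343  1.293] 7.2 [-0.03381154  0.13855352 -0.656006  ]
[[ 0.65   0.207  0.732]
 [ 0.136 -0.978  0.156]
 [ 0.748 -0.002 -0.664]]
tcp in ring mm [ 12.5   1.8 -12.4]
grasp in ring mm [-1.7  1.8  0.2]
lean 48.41445215936674 yaw z 0.21007272432087945 rel axes: ring-> d=+0.015 [ 0.01  0.02 -0.02]
shift [ 0.1   0.01 -0.11] turn [ 0.   -0.01 -0.  ]
shift [ 0.13  0.01 -0.13] turn [ 0.   -0.01 -0.  ]
```

View pics/w7.png

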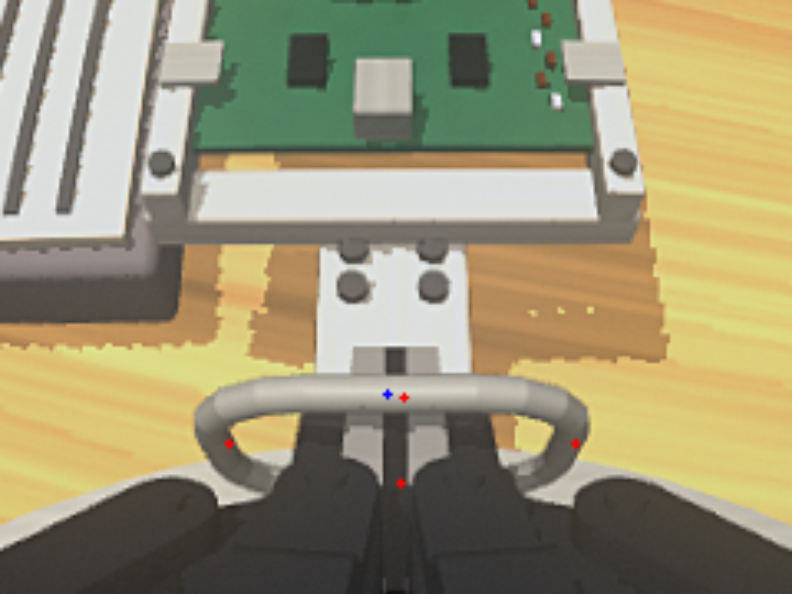

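The tips stick out beyond the top bar with no contact force. Now I'll lift straight up.

>>> {"api": "play_rows", "payload": {
  "moves": "1 0.02 0 -0.02 0 0 0;1 0.04 0 -0.03 0 0 0;1 0.06 0 -0.05 0 0 0;1 0.08 0 -0.07 0 0 0;1 0.1 0 -0.09 0 0 0;1 0.1 0 -0.09 0 0 0"
}}

```text
clock: 7.85
ee_pos: [0.6186, -0.0302, 0.1104]
ee_rot: [-2.775, -0.29, -1.245]
wrist_force: [-2.6, -1.2, -7.1]
gripper_width: -0.002
finger_force: 3.6
```

```bash
python3 look.py w8 .2102 0.01
```

```text
[ 0.61864312 -0.0301613   0.11035672] [ 0.312 -0.551 -0.906  0.206 -0.383  1.309] 7.85 [-2.62257508 -1.19488389 -7.12316287]
[[ 0.651  0.207  0.731]
 [ 0.137 -0.978  0.156]
 [ 0.747 -0.002 -0.665]]
tcp in ring mm [11.3  1.9 -9.1]
grasp in ring mm [-2.9  1.9  3.5]
lean 48.34094779171594 yaw z 0.21005599856334267 rel axes: ring-> d=+0.015 [-0.    0.02  0.  ]
```

View pics/w8.png

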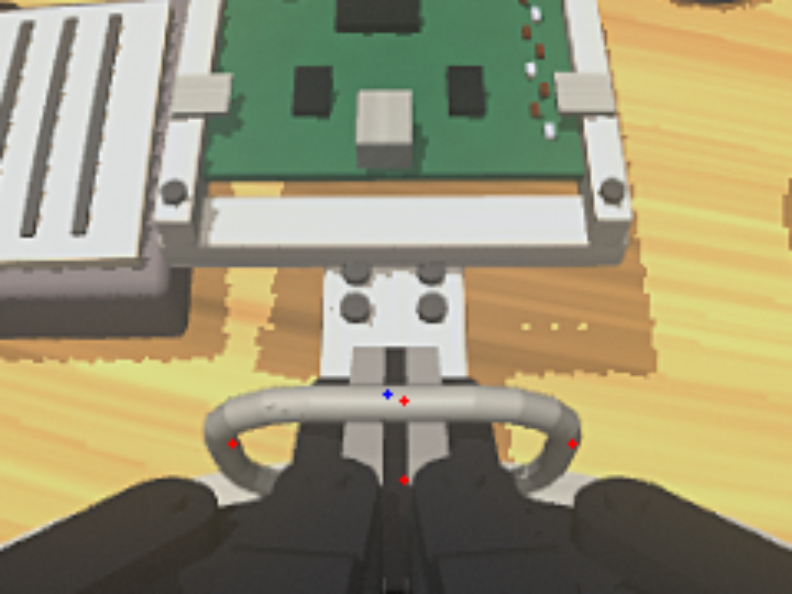

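The force is 7 N and the ring is up about 8.5–10 mm. Up 4 mm more.

>>> {"api": "play_rows", "payload": {
  "moves": "1 0.02 0 -0.02 0 0 0;1 0.03 0 -0.03 0 0 0;1 0.03 0 -0.03 0 0 0;1 0.03 0 -0.03 0 0 0"
}}

```text
clock: 8.3
ee_pos: [0.6187, -0.0301, 0.1149]
ee_rot: [-2.774, -0.29, -1.246]
wrist_force: [-3.7, -1.3, -8.3]
gripper_width: -0.004
finger_force: 4.3
```

```bash
python3 look.py w9 .2102 0.0125; python3 - <<'E'
from h import *
from scipy.spatial.transform import Rotation as R
# rigid swing of current tool pose about pivot, plus lag offset to the right
pos,Rm=tool()
for th in (-.06,-.13,-.2,-.2636,-.33,-.3927):
    Q=R.from_rotvec([0,0,th]).as_matrix(); P=PIV+Q@(pos-PIV)
    print(th,'shift',np.round(Rm.T@(P-pos)*10,2),'turn',np.round(Rm.T@np.array([0,0,th])/(np.pi/4),2))
E
```

```text
[ 0.61873456 -0.03008476  0.11487159] [ 0.313 -0.556 -0.899  0.202 -0.393  1.314] 8.3 [-3.66758554 -1.28403741 -8.26727694]
[[ 0.65   0.207  0.731]
 [ 0.137 -0.978  0.156]
 [ 0.748 -0.002 -0.664]]
tcp in ring mm [11.4  2.  -7.1]
grasp in ring mm [-2.8  2.   5.5]
lean 48.395795561046626 yaw z 0.21022048556181674 rel axes: ring-> d=+0.015 [-0.02  0.02  0.02]
-0.06 shift [-0.   0.1 -0. ] turn [-0.06  0.    0.05]
-0.13 shift [-0.01  0.22 -0.01] turn [-0.12  0.    0.11]
-0.2 shift [-0.02  0.34 -0.02] turn [-0.19  0.    0.17]
-0.2636 shift [-0.04  0.45 -0.04] turn [-0.25  0.    0.22]
-0.33 shift [-0.06  0.56 -0.06] turn [-0.31  0.    0.28]
-0.3927 shift [-0.08  0.66 -0.09] turn [-0.37  0.    0.33]
```

>>> {"api": "play_rows", "payload": {
  "moves": "1 0 0.05 0 -0.03 0 0.03;1 0 0.1 0 -0.06 0 0.05;1 -0.01 0.16 -0.01 -0.09 0 0.08;1 -0.01 0.22 -0.01 -0.12 0 0.11;1 -0.02 0.28 -0.02 -0.16 0 0.14;1 -0.02 0.34 -0.02 -0.19 0 0.17;1 -0.02 0.34 -0.02 -0.19 0 0.17"
}}

```text
clock: 9.05
ee_pos: [0.6226, -0.0644, 0.1134]
ee_rot: [-2.862, -0.01, -1.283]
wrist_force: [-7.1, -1.6, -7.9]
gripper_width: 0.001
finger_force: 5.3
```

```bash
python3 look.py w10 0.0102 0.0125; python3 - <<'E'
from h import *
goal(-.33,48.4,.0125,.0149,.002); goal(-.37,48.4,.0125,.0149,.002)
E
```

```text
[ 0.622582   -0.06436532  0.11343336] [ 0.263 -0.55  -1.027  0.627 -0.326  0.796] 9.05 [-7.11064907 -1.58140826 -7.86377508]
[[ 0.665  0.008  0.747]
 [ 0.004 -1.     0.007]
 [ 0.747 -0.002 -0.665]]
tcp in ring mm [11.1  1.7 -8.6]
grasp in ring mm [-3.1  1.7  4.1]
lean 48.30020360326083 yaw z 0.009021103384757952 rel axes: ring-> d=+0.015 [-0.01  0.02  0.01]
shift [-0.02  0.22  0.  ] turn [-0.12  0.    0.11]
shift [-0.03  0.29 -0.01] turn [-0.16  0.    0.14]
```

View pics/w10.png

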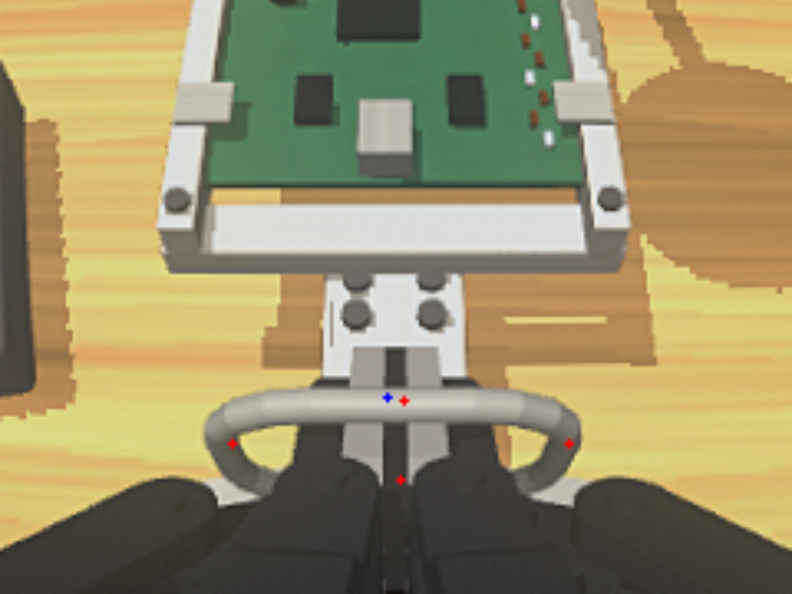

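The arm follows the finger by friction with no slip: the ring sits in the same place relative to the fingers. I have now viewed 11 pictures, one over the limit of 10, so I'll use numbers only from here. I'll finish the swing to -0.393.

```bash
python3 - <<'E'
from h import *
goal(-.3927,48.4,.0125,.0149,.002)
E
```

```text
shift [-0.03  0.33 -0.01] turn [-0.18  0.    0.16]
```

>>> {"api": "play_rows", "payload": {
  "moves": "1 0 0.05 0 -0.03 0 0.03;1 0 0.11 0 -0.06 0 0.05;1 -0.01 0.17 0 -0.09 0 0.08;1 -0.01 0.22 0 -0.12 0 0.11;1 -0.02 0.28 -0.01 -0.15 0 0.14;1 -0.02 0.33 -0.01 -0.18 0 0.16;1 -0.02 0.33 -0.01 -0.18 0 0.16"
}}

```text
clock: 9.8
ee_pos: [0.6204, -0.0971, 0.1117]
ee_rot: [2.792, -0.254, 1.25]
wrist_force: [-17.0, 2.6, -7.5]
gripper_width: -0.005
finger_force: 8.6
```

```bash
python3 look.py w11 -0.1825 0.0125; python3 - <<'E'
from h import *
im=arm.get_image('wrist'); pos,Rm=tool()
# arm bar (bright, low saturation) edges just beyond the ring: sample world line across arm at r=.205,z=.052 per candidate angle
hsv=cv2.cvtColor(im,cv2.COLOR_BGR2HSV)
for r in (.200,.205,.21):
    ins=[]
    for t in np.arange(-.62,-.15,.004):
        a=.2102+t; u,v=wproj(PIV+[r*np.cos(a),r*np.sin(a),.052],pos,Rm); h,s,V=hsv[int(round(v)),int(round(u))]
        if s<45 and V>150: ins.append(t)
    print(r,len(ins),(min(ins),max(ins),np.mean(ins)) if ins else None)
E
```

```text
[ 0.62039509 -0.09712293  0.11169829] [ 0.186 -0.528 -1.083  0.929 -0.339  0.419] 9.8 [-17.04314026   2.60634314  -7.54771062]
[[ 0.655 -0.18   0.734]
 [-0.121 -0.984 -0.133]
 [ 0.746 -0.002 -0.666]]
tcp in ring mm [ 11.4   1.8 -10.3]
grasp in ring mm [-2.8  1.8  2.4]
lean 48.23293549346584 yaw z -0.1796418164448003 rel axes: ring-> d=+0.015 [ 0.    0.02 -0.  ]
0.2 17 (np.float64(-0.43199999999999983), np.float64(-0.33599999999999974), np.float64(-0.3830588235294115))
0.205 32 (np.float64(-0.46399999999999986), np.float64(-0.3079999999999997), np.float64(-0.3859999999999998))
0.21 39 (np.float64(-0.45999999999999985), np.float64(-0.3079999999999997), np.float64(-0.38399999999999973))
```

The arm bar measures at about -0.385 rad, well within the 4 mm draw-in. I'll lower the pin.

>>> {"api": "play_rows", "payload": {
  "moves": "1 -0.02 0 0.02 0 0 0;1 -0.04 0 0.03 0 0 0;1 -0.06 0 0.05 0 0 0;1 -0.08 0 0.07 0 0 0;1 -0.1 0 0.09 0 0 0;1 -0.11 0 0.1 0 0 0;1 -0.11 0 0.1 0 0 0"
}}

```text
clock: 10.6
ee_pos: [0.625, -0.0981, 0.1021]
ee_rot: [2.798, -0.254, 1.243]
wrist_force: [-28.8, 4.8, -5.7]
gripper_width: 0.001
finger_force: 12.0
```

```bash
python3 look.py w12 -0.1825 0; python3 - <<'E'
from h import *
im=arm.get_image('wrist'); pos,Rm=tool(); hsv=cv2.cvtColor(im,cv2.COLOR_BGR2HSV)
for r in (.205,.21,.215):
    ins=[]
    for t in np.arange(-.62,-.15,.004):
        a=.2102+t; u,v=wproj(PIV+[r*np.cos(a),r*np.sin(a),.052],pos,Rm); h,s,V=hsv[int(round(v)),int(round(u))]
        if s<45 and V>150: ins.append(t)
    print(r,len(ins),np.mean(ins) if ins else None)
E
```

```text
[ 0.62502969 -0.09808407  0.10214207] [ 0.161 -0.495 -1.083  0.965 -0.303  0.392] 10.6 [-28.75485309   4.84352264  -5.74111406]
[[ 0.659 -0.179  0.73 ]
 [-0.122 -0.984 -0.13 ]
 [ 0.742 -0.004 -0.67 ]]
tcp in ring mm [16.1  1.7 -7.4]
grasp in ring mm [2.  1.6 5.4]
lean 47.898520432523696 yaw z -0.17623283992437697 rel axes: ring-> d=+0.015 [-0.05  0.02 -0.02]
0.205 34 -0.3879999999999998
0.21 41 -0.3879999999999998
0.215 21 -0.383238095238095
```

Joint 3 is at its limit, so the finger drifted outward by about 5 mm and is pushing the ring radially. I'll lean back slightly and shift inward and down.

>>> {"api": "play_rows", "payload": {
  "moves": "1 -0.03 0.01 -0.01 0 -0.04 0;1 -0.06 0.01 -0.02 0 -0.08 0;1 -0.08 0.01 -0.01 0 -0.08 0;1 -0.08 0.01 -0.01 0 -0.08 0"
}}

```text
clock: 11.1
ee_pos: [0.6207, -0.0965, 0.1]
ee_rot: [2.839, -0.254, 1.166]
wrist_force: [-3.0, 1.8, -3.3]
gripper_width: 0.003
finger_force: 2.4
```

```bash
python3 look.py w13 -0.1825 0
```

```text
[ 0.62065067 -0.09646447  0.09995971] [ 0.235 -0.488 -1.016  0.763 -0.413  0.547] 11.1 [-2.95646757  1.79317316 -3.34707328]
[[ 0.7   -0.176  0.692]
 [-0.129 -0.984 -0.12 ]
 [ 0.702 -0.005 -0.712]]
tcp in ring mm [11.5  2.5 -9.5]
grasp in ring mm [-1.8  2.4  4. ]
lean 44.61943594513028 yaw z -0.17127443027016417 rel axes: ring-> d=+0.015 [-0.01  0.02  0.  ]
```

>>> {"api": "play_rows", "payload": {
  "moves": "1 -0.01 0 0.01 0 0 0;1 -0.02 0 0.02 0 0 0;1 -0.02 0 0.02 0 0 0;1 -0.02 0 0.02 0 0 0"
}}

```text
clock: 11.55
ee_pos: [0.6199, -0.0978, 0.0964]
ee_rot: [2.838, -0.257, 1.162]
wrist_force: [0.2, -0.4, -0.9]
gripper_width: 0.001
finger_force: 0.0
```

```bash
python3 look.py w14 -0.1825 0
```

```text
[ 0.61985591 -0.09781108  0.09636465] [ 0.23  -0.484 -1.021  0.772 -0.407  0.539] 11.55 [ 0.16189498 -0.38595139 -0.87742569]
[[ 0.701 -0.178  0.69 ]
 [-0.13  -0.984 -0.122]
 [ 0.701 -0.004 -0.713]]
tcp in ring mm [ 11.    1.  -13.1]
grasp in ring mm [-2.3  0.9  0.4]
lean 44.49544038524846 yaw z -0.17478857403827924 rel axes: ring-> d=+0.015 [ 0.02  0.01 -0.02]
```

The contact is gone exactly where the pin should be home. I'll withdraw along the tool axis, checking the force.

>>> {"api": "play_rows", "payload": {
  "moves": "1 0 0 -0.05 0 0 0;1 0 0 -0.1 0 0 0;1 0 0 -0.15 0 0 0;1 0 0 -0.15 0 0 0"
}}

```text
clock: 12.0
ee_pos: [0.6092, -0.0955, 0.1074]
ee_rot: [2.839, -0.257, 1.162]
wrist_force: [-0.7, 0.8, 0.5]
gripper_width: 0.001
finger_force: 0.0
```

```bash
python3 look.py w15 -0.1825 0
```

```text
[ 0.6091592  -0.09551857  0.10742421] [ 0.261 -0.538 -1.024  0.725 -0.462  0.574] 12.0 [-0.73894859  0.82708091  0.48802995]
[[ 0.701 -0.177  0.69 ]
 [-0.13  -0.984 -0.121]
 [ 0.701 -0.005 -0.713]]
tcp in ring mm [ 0.1  1.4 -2.1]
grasp in ring mm [-13.2   1.2  11.5]
lean 44.50601962959831 yaw z -0.173820456310841 rel axes: ring-> d=+0.015 [0.02 0.01 0.13]
```

>>> {"api": "play_rows", "payload": {
  "moves": "1 0 0 -0.08 0 0 0;1 0 0 -0.16 0 0 0;1 0 0 -0.24 0 0 0;1 0 0 -0.32 0 0 0;1 0 0 -0.42 0 0 0;1 0 0 -0.55 0 0 0;1 0 0 -0.55 0 0 0"
}}

```text
clock: 12.75
ee_pos: [0.5712, -0.0885, 0.1479]
ee_rot: [2.839, -0.256, 1.165]
wrist_force: [-0.4, -0.3, 0.4]
gripper_width: 0.001
finger_force: 0.0
```

```bash
python3 look.py w16 -0.1825 0; python3 - <<'E'
from h import *
im=arm.get_image('wrist'); pos,Rm=tool(); hsv=cv2.cvtColor(im,cv2.COLOR_BGR2HSV)
for r in (.19,.2,.21,.215):
    ins=[]
    for t in np.arange(-.62,-.15,.004):
        a=.2102+t; u,v=wproj(PIV+[r*np.cos(a),r*np.sin(a),.052],pos,Rm); h,s,V=hsv[int(round(v)),int(round(u))]
        if s<45 and V>150: ins.append(t)
    print(r,len(ins),np.mean(ins) if ins else None)
# ring top bar: intensity along vertical world line through ring plane at +-6 mm sideways
a=.2102-.3927; o=np.array([np.cos(a),np.sin(a),0]); l=np.array([-np.sin(a),np.cos(a),0]); g=cv2.cvtColor(im,cv2.COLOR_BGR2GRAY)
for y in (-.006,0,.006):
    print(y,[(round(z*1000),int(g[tuple(int(round(w)) for w in wproj(PIV+.16*o+y*l+[0,0,z],pos,Rm)[::-1])])) for z in np.arange(.115,.148,.0015)])
E
```

```text
[ 0.57124009 -0.08853493  0.1478833 ] [ 0.358 -0.728 -1.035  0.621 -0.656  0.652] 12.75 [-0.4425024  -0.32740037  0.39174325]
[[ 0.7   -0.177  0.692]
 [-0.13  -0.984 -0.12 ]
 [ 0.702 -0.005 -0.712]]
tcp in ring mm [-38.5   1.3  38.4]
grasp in ring mm [-51.8   1.2  51.9]
lean 44.59738584113475 yaw z -0.17237249442290886 rel axes: ring-> d=+0.015 [0.01 0.02 0.69]
0.19 45 -0.39199999999999985
0.2 83 -0.38799999999999985
0.21 39 -0.3919999999999998
0.215 22 -0.39090909090909065
-0.006 [(115, 215), (116, 215), (118, 216), (120, 218), (121, 213), (123, 158), (124, 107), (126, 148), (127, 173), (128, 197), (130, 201), (132, 180), (133, 167), (134, 187), (136, 217), (138, 215), (139, 214), (140, 216), (142, 221), (144, 203), (145, 72), (147, 106)]
0 [(115, 216), (116, 216), (118, 216), (120, 219), (121, 214), (123, 158), (124, 107), (126, 149), (127, 173), (128, 196), (130, 203), (132, 181), (133, 168), (134, 191), (136, 216), (138, 216), (139, 216), (140, 216), (142, 216), (144, 216), (145, 216), (147, 215)]
0.006 [(115, 215), (116, 215), (118, 216), (120, 219), (121, 213), (123, 158), (124, 106), (126, 149), (127, 172), (128, 197), (130, 204), (132, 182), (133, 170), (134, 191), (136, 216), (138, 215), (139, 215), (140, 216), (142, 220), (144, 213), (145, 72), (147, 108)]
```

The arm is at -0.391 rad. The ring's top bar is centred near 128.5 mm, its home height, and the tool is clear of everything. I'll hand the job in.

```bash
python3 -c "
from station import arm
print(arm.close_job())"
```

```text
the job is handed in; nothing more can be done
None
```

I swung the arm one hole to the magnifier's side (measured at about -0.391 rad), the index pin looks fully home there, and the job is handed in with no verdict returned; I viewed 11 pictures, one over the limit of 10.

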